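# Close the ink tin and the pencil tin

## Task

The printing session is over. First press the lid of the ink tin fully home into its rim so that the ink does not dry, then push the upright lid of the flat green pencil tin over until it is fully shut. Only push with the fingers: do not pick up, prise, tip or shove away either tin, and leave the glue stick, the eraser and the graphite block where they are.

Things in the scene. Friction and masses are not known exactly. Their poses are not given: they have to be found in the camera images.
- ink_tin: Loose round grey ink tin, 95 mm across, 101 mm high, about 0.6 kg, standing upright on the table. Origin: centre of its underside; z up. The rim of its mouth stands 101 mm above the origin.
- ink_lid_top (a point): Centre of the top of the ink tin's round lid (a flat disc 82 mm across, sitting inside the rim). At the start it stands 5 to 8 mm higher than when fully home.
- ink_tin_lid (a joint): Height of the ink tin's lid above its home position, in m: 0 = fully home (lid top 100 mm above the table, 1 mm below the rim), 0.05 = farthest up. It slides straight up and down, held by friction of about 2 N with no spring, and stays where it is left.
- pencil_tin: Loose flat dark-green pencil tin, 81 mm (x) by 190 mm (y) by 22 mm high when shut, about 0.4 kg, lying on the table, turned any way (its hinge may be on the robot's side, the far side or across). Origin: centre of its underside; z up; y along its length, parallel to the hinge; the hinge is on its +x long side and the open front on its -x side.
- pencil_tin_hinge (a point): Middle of the pencil tin's hinge line, 37 mm to +x and 18 mm above the origin of the tin. The hinge line runs along the tin's y axis.
- pencil_lid_edge (a point): Middle of the free long edge of the pencil tin's lid, on the outer face, 75 mm from the hinge line (the outer face lies 3 mm outside the hinge line). The lid is a flat sheet 75 mm by 188 mm and 2 mm thick, with a 7 mm turned-down rim on its inner side.
- pencil_tin_lid (a joint): Angle of the pencil tin's lid in rad: 0 = fully shut (lid lies level, its top 21 mm above the table), 1.57 = standing upright over the hinge, more = leaning back beyond it, away from the tin. The hinge is a little stiff (about 0.03 N m) and has no spring; the lid stays where it is left.
- glue_stick: Loose white and blue glue stick standing upright on the near edge of the 3 mm thick green cutting mat, 24 mm thick, 92 mm high; origin at the centre of its underside. To be left alone.
- eraser: Loose blue and white eraser, 23 x 56 x 13 mm, lying near the ink tin on the robot's side; origin at the centre of its underside. To be left alone.
- graphite_block: Loose black graphite block, 22 x 75 x 14 mm, lying beside the pencil tin along its open front (-x) side; origin at the centre of its underside. To be left alone.
Things that resemble listed ones, but are neither listed nor needed, are in the scene too. There is more than one size of the ink_tin; the job needs the middle-sized.

How it is judged (in metres and radians):
On the way, in this order (a step that is already met when the one before it is completed fails the run):
1. the ink tin's lid is pressed home while the pencil tin is still open (value of joint ink_tin_lid below 0.002 m and value of joint pencil_tin_lid above 1 rad), for 0.2 s.
2. the pencil tin's lid is pushed shut (value of joint pencil_tin_lid below 0.08 rad), for 0.2 s.
At the end, for the whole second after the job is handed in: The ink tin's lid is within 2 mm of fully home and the pencil tin's lid within 0.08 rad of shut; both tins stand flat and still, within 50 mm of where they began (value of joint ink_tin_lid below 0.002 m and value of joint pencil_tin_lid below 0.08 rad and angle between each of ink_tin, pencil_tin's own z axis and vertical below 0.05 rad and distance of each of ink_tin, pencil_tin from where it was at the start of the episode below 0.05 m and linear speed of each of ink_tin, pencil_tin below 0.02 m/s); the robot touches nothing.
It fails at once if a tin is lifted, tipped or shoved away (height (world z) of any of ink_tin, pencil_tin above 0.012 m or angle between any of ink_tin, pencil_tin's own z axis and vertical above 0.2 rad or distance of any of ink_tin, pencil_tin from where it was at the start of the episode above 0.05 m).
It fails at once if the ink tin's lid is prised up (value of joint ink_tin_lid above 0.012 m).
It fails at once if the glue stick, eraser or graphite block is moved or toppled (distance of any of glue_stick, eraser, graphite_block from where it was at the start of the episode above 0.02 m or angle between glue_stick's own z axis and vertical above 0.3 rad).
It also fails if it takes over 42 s, if anything falls off the work surface, if the arm or the gripper's body presses on something with over 40 N, if the wrist force passes 120 N, or if a joint passes its speed limit or range.

## Robot

A 7-joint arm with a two-finger parallel gripper is mounted at the origin on a cart in front of the work surface, level with it; the furniture and walls round the work are solid. World frame = base frame: x ahead of the robot, y to its left, z up, the work surface at z = 0. Lengths are in mm, angles in rad, forces in N, time in s.
With the tool pointing down it reaches from about 400 to 875 mm from the base axis. Payload 6.5 kg.
Tool frame: the origin (TCP) lies at the very end of the fingers, on their centre line; the grasp point (between the pads) lies 19 mm behind it; z points along the fingers, y is the line along which they close (so a half turn about z gives the same grasp; the last joint's range is limited). The gripper opens to 85 mm and grips with 20 to 120 N. Pads are 22 mm wide; open, the fingers measure 114 mm over their backs; the gripper's body (76 mm by 85 mm) begins 54 mm behind the grasp point. The pads swing forward as they close: fully open they stand 13 mm farther back than shut.
Start: joints at [-1.378, 0.536, -0.004, 1.538, 0.003, 1.067, -0.071], TCP at [166.344, 628.347, 231.29] pointing down, gripper open.
Joint ranges: [-2.7, 2.7], [-0.37, 2.16], [-1.27, 1.26], [0.24, 2.4], [-1.31, 4.45], [0.19, 1.91], [-2.76, 2.76]. Speed limits (rad/s): [2.39, 2.39, 3.14, 3.14, 3.14, 3.14, 3.14].

## Interface

Orientations are given as a rotation vector (axis times angle).
In Python, from plant import r gives the robot as it stands.
- The arm moves only by the tool apply_moves, never from a script. Its argument "series" is a list of rows, each a list of 5 numbers: the opening, from 0 (shut) to 1 (fully open), then the shift along the tool's x, y, z in mm, then the turn about the tool's z in degrees. A call has 1 to 20 rows; each row shifts and turns the commanded pose from where the row before left it, along the tool's axes as they then stand; what a row does not reach is not made up. A row lasts 1/8 s, in which the tool goes at most 62.5 mm and 10.7 degrees, less where a joint would pass 70% of its speed; a pose out of reach is approached as far as the arm can. A call is refused whole if a number of a shift passes 62.5 or a number of a turn 10.7, either way. A call with a gripper value outside its range is refused whole. The fingers move at their own pace and stop on an object; "grip_force" is the grip in N (left out, the last holds). Time passes only in rows, so rows that do not move let the fingers close. It gives the time, the measured TCP pose, the force, the opening and the grip force at its end, in the units of the state.
- r.observe(): the state, without advancing time (a new reading comes with each control period).
- r.get_image(name): name is "scene" or "side" or "wrist"; returns the picture (480x640x3 uint8, red, green, blue); there is no depth.
- r.camera_info(name): a dict with "fov_y" (degrees; the focal length in pixels is half the picture's height over the tangent of half this angle, whatever the lens; pixels are square), "cx", "cy" (the principal point, pixels), "rvec" (rotation vector, rad) and "tvec" (3), from world to camera coordinates, as OpenCV has them; the wrist camera has in their place "hand_eye" (4x4, takes a point from camera to tool coordinates, whose origin is the TCP and whose axes are the flange's). Camera axes: x right, y down, z forward; pixel columns grow to the right and rows downward; lengths in mm; the calibration is good to about 2 mm. A picture is of the moment at which its call begins: read the wrist's pose just before it. camera_info takes no time and is no camera call.
- r.sign_off(): hands the job in; it is judged then, once.
The state is a dict: "clock": time; "joint_positions": joint angles; "dq": joint speeds; "effort": joint torques, N m; "eef_pos": TCP position; "orientation": TCP orientation; "wrist_force": force on the tool from outside, world axes, zero at the start; "ft_torque": the same for the moment, N m; "width": finger opening in mm; "gripper_force": force on a finger pad.
Only numpy, scipy, OpenCV 4.12 (cv2) and the standard library are available. Lean on these libraries where they do the work, as an engineer would, in place of code of your own. Each camera call takes 0.05 s, during which the arm holds its last target. There are 200 camera calls.

## Working session

There is one attempt and no reset: what is moved stays moved. The work goes in short steps, Python scripts to look and compute and a tool call to move; the robot and the scene stay as the last step left them, time stands still between calls to the robot, and variables do not carry over. Pictures are saved under pics/ and viewed, at most 10 in all, crops included, and the job is handed in when it is done.

Besides the shell and the picture viewer there is one more tool, called after "Call:" as name([rows], argument=value, ...), one row to a line, values as JSON. apply_moves: Moves the arm, as the interface text tells. Its arguments: {"type":"object","properties":{"series":{"type":"array","items":{"type":"array","items":{"type":"number"}}},"grip_force":{"type":"number"}},"required":["series"]}

```bash
mkdir -p pics
cat > h.py <<'E'
from plant import r
import numpy as np, cv2
R=lambda v: cv2.Rodrigues(np.array(v,float))[0]
def cam(n,s=None):
    c=r.camera_info(n); f=240/np.tan(np.radians(c['fov_y'])/2)
    if n=='wrist':
        H=np.array(c['hand_eye'],float); T=np.eye(4); s=s or r.observe(); T[:3,:3]=R(s['orientation']); T[:3,3]=s['eef_pos']; W=T@H
    else:
        T=np.eye(4); T[:3,:3]=R(c['rvec']); T[:3,3]=np.ravel(c['tvec']); W=np.linalg.inv(T)
    return f,c['cx'],c['cy'],W
def onplane(k,u,v,z):
    f,cx,cy,W=k; d=W[:3,:3]@np.array([(u-cx)/f,(v-cy)/f,1]); o=W[:3,3]
    return o+d*(z-o[2])/d[2]
def proj(k,p):
    f,cx,cy,W=k; q=W[:3,:3].T@(np.array(p,float)-W[:3,3]); return q[:2]/q[2]*f+[cx,cy]
E
python3 - <<'E'
from h import *
s=r.observe(); print(s)
for n in ['scene','side','wrist']:
    print(n,r.camera_info(n)); cv2.imwrite(f'pics/{n}0.png',r.get_image(n)[:,:,::-1])
E
```

```text
{'clock': 0.0, 'joint_positions': array([-1.37819158,  0.53717137, -0.00441561,  1.53887788,  0.00260766,
        1.06727994, -0.07118853]), 'dq': array([ 0.00360415,  0.00091635,  0.0007086 ,  0.00060495,  0.00069924,
       -0.00029463, -0.00031304]), 'effort': array([ 4.94721862e-04, -5.83404171e+01,  1.04859095e+00, -2.59107256e+01,
        1.21962742e-02,  9.60716628e-03, -1.81589758e-05]), 'eef_pos': array([166.22397085, 627.73557292, 230.40807381]), 'orientation': array([-4.05280784e-01, -3.11526120e+00,  2.71617832e-03]), 'wrist_force': array([0.26455256, 0.33747729, 0.34259541]), 'ft_torque': array([ 0.02161634, -0.04288512,  0.04346378]), 'gripper_force': 0.0, 'width': 85.62574234336594}
scene {'fov_y': 57.71569238577888, 'cx': 321.0915307693964, 'cy': 241.117761105738, 'rvec': array([ 1.98758984, -0.4679662 ,  0.29084611]), 'tvec': array([-594.64291064,  219.677367  ,  622.06216546])}
side {'fov_y': 47.6933283920949, 'cx': 313.76158770690955, 'cy': 231.75023694223162, 'rvec': array([ 2.29710767, -0.26278627,  0.11121656]), 'tvec': array([-637.8985413 ,  176.2347964 ,  946.84920011])}
wrist {'fov_y': 61.25935248573911, 'cx': 321.7361293960817, 'cy': 242.79342844441643, 'hand_eye': array([[-3.36357327e-04, -9.55307053e-01, -2.95615158e-01,
         7.36569088e+01],
       [ 9.99999831e-01, -4.61527854e-04,  3.53647438e-04,
         4.69861275e-01],
       [-4.74276521e-04, -2.95614990e-01,  9.55307046e-01,
        -1.42473644e+02],
       [ 0.00000000e+00,  0.00000000e+00,  0.00000000e+00,
         1.00000000e+00]])}
```

View pics/scene0.png

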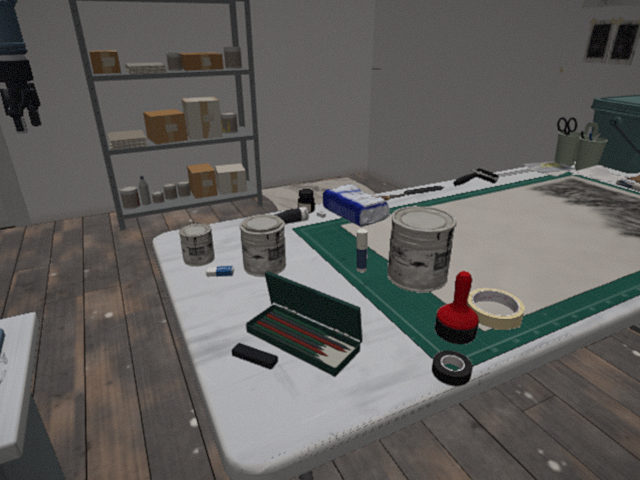

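View pics/side0.png

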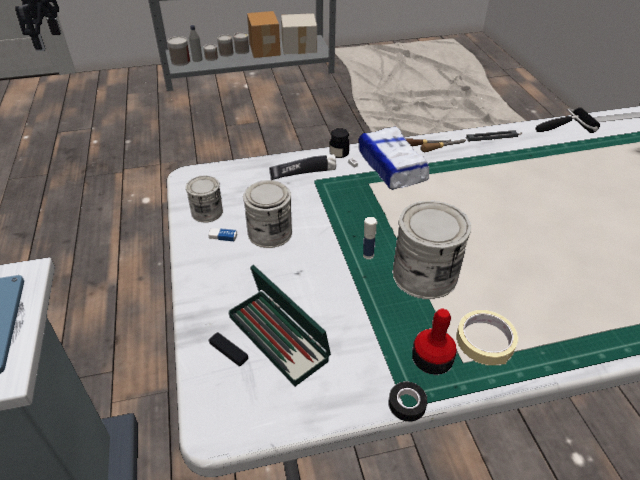

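View pics/wrist0.png

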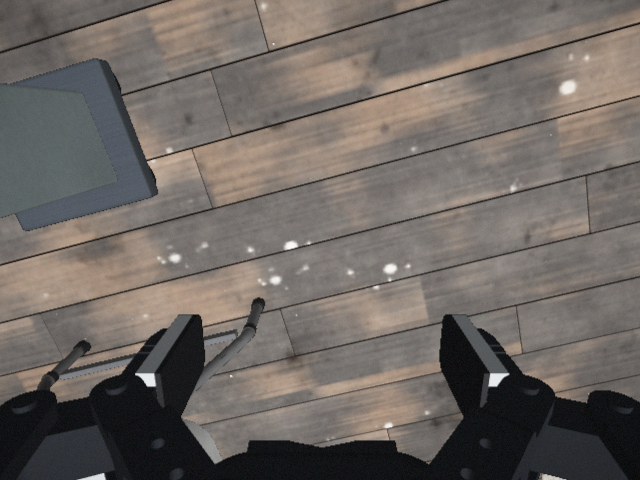

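The middle tin is at scene (263,245) and side (268,212). The green tin is open, with its hinge on the far side, at side (280,335). Enlarging the side view to measure.

Run:
```python
import cv2
a=cv2.imread('pics/side0.png')[165:395,180:390]; cv2.imwrite('pics/sc.png',cv2.resize(a,None,fx=2.6,fy=2.6,interpolation=cv2.INTER_CUBIC))
a=cv2.imread('pics/scene0.png')[205:385,175:395]; cv2.imwrite('pics/cc.png',cv2.resize(a,None,fx=3.3,fy=3.3,interpolation=cv2.INTER_CUBIC))
```

```text
(no output)
```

View pics/sc.png

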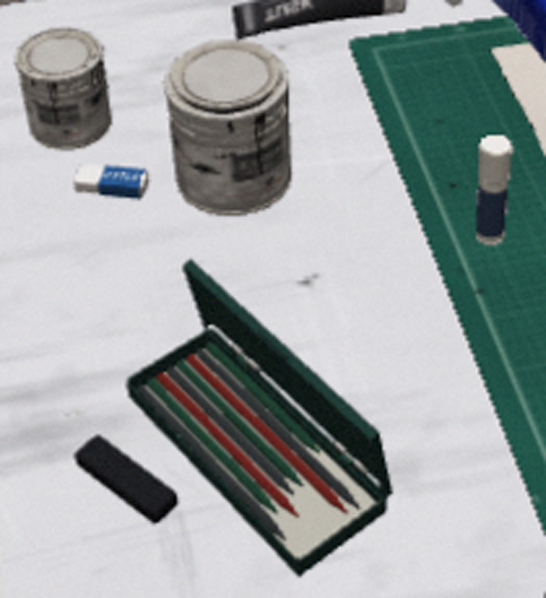

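View pics/cc.png

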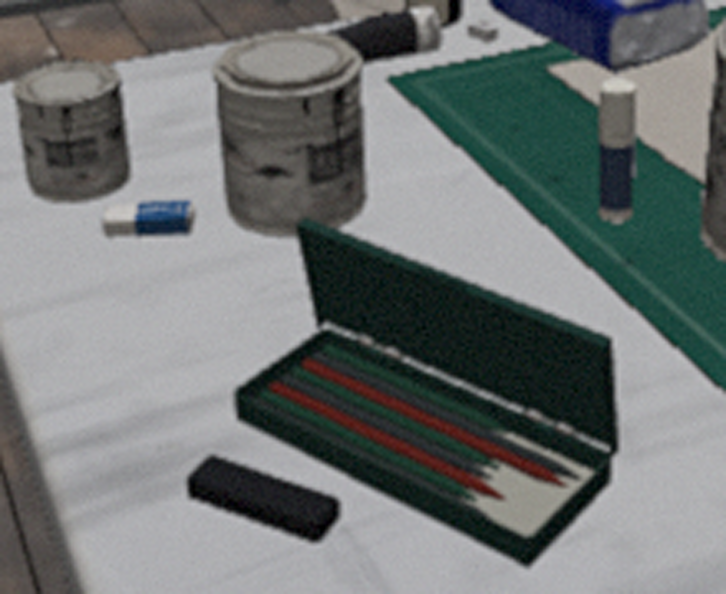

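Run:
```python
from h import *
S=cam('side');C=cam('scene')
s=lambda x,y,z:onplane(S,180+x/2.6,165+y/2.6,z)
c=lambda x,y,z:onplane(C,175+x/3.3,205+y/3.3,z)
def tri(a,b):
    P=[]
    for k,(u,v) in ((S,(180+a[0]/2.6,165+a[1]/2.6)),(C,(175+b[0]/3.3,205+b[1]/3.3))):
        f,cx,cy,W=k; T=np.linalg.inv(W); K=np.array([[f,0,cx],[0,f,cy],[0,0,1]]); P.append((K@T[:3],np.array([[u],[v]])))
    X=cv2.triangulatePoints(P[0][0],P[1][0],P[0][1],P[1][1]); return (X[:3]/X[3]).ravel().round(1)
pr=lambda n,*a:print(n,*[np.round(x,1) for x in a])
pr('rim',s(228,77,101),c(288,62,101))
pr('lid',s(230,76,106),c(290,59,106))
pr('rimL',s(165,80,101),c(212,68,101)); pr('rimR',s(291,80,101),c(363,66,101))
pr('frontL',s(128,381,18),c(237,394,18)); pr('frontR',s(300,562,18),c(530,548,18)); pr('hingeR',s(388,497,18),c(612,455,18)); pr('hingeL',s(206,328,18),c(320,325,18))
pr('lidtop',tri((187,262),(300,222)),tri((378,432),(612,340)))
pr('glue',s(490,240,3),c(615,218,3)); pr('eraser',s(111,181,13),c(150,217,13)); pr('graph',s(127,470,14),c(265,490,14))
```

```text
rim [591.4 127.7 101. ] [588.6 124.  101. ]
lid [592.3 122.3 106. ] [587.7 117.  106. ]
rimL [544.5 135.  101. ] [542.7 136.5 101. ]
rimR [637.1 113.3 101. ] [628.8  97.  101. ]
frontL [483.6 -79.2  18. ] [481.8 -83.5  18. ]
frontR [ 569.2 -242.8   18. ] [ 564.  -249.2   18. ]
hingeR [ 632.3 -209.6   18. ] [ 629.6 -211.    18. ]
hingeL [542.3 -44.   18. ] [542.2 -44.2  18. ]
lidtop [534.5 -43.5  85.7] [ 625.3 -211.    87.4]
glue [767.8   8.3   3. ] [763.4   5.5   3. ]
eraser [493.  129.7  13. ] [490.7 123.7  13. ]
graph [ 474.7 -148.9   14. ] [ 472.2 -155.4   14. ]
```

Ink rim centre is about (590,125). The hinge middle is about (587,-127) and tin +x is about (0.88,0.47). Moving above the ink tin with the fingers shut.

Call:
apply_moves([
  [0, -20, -14, 0, 0],
  [0, -38, -27, 0, 0],
  [0, -38, -27, 0, 0],
  [0, -38, -27, 0, 0],
  [0, -38, -27, 0, 0],
  [0, -38, -27, 0, 0],
  [0, -38, -27, 0, 0],
  [0, -38, -27, 0, 0],
  [0, -38, -27, 0, 0],
  [0, -38, -27, 0, 0],
  [0, -38, -27, 0, 0],
  [0, -38, -27, 0, 0],
  [0, -38, -27, 0, 0],
  [0, -38, -27, 0, 0],
  [0, -24, -13, 0, 0],
  [0, 0, 0, 10, 0],
  [0, 0, 0, 10, 0],
  [0, 0, 0, 0, 0],
  [0, 0, 0, 0, 0],
])

```text
clock: 2.52
eef_pos: [589.3, 126.2, 211.3]
orientation: [-0.403, -3.115, -0.0]
wrist_force: [-0.6, 0.4, 0.5]
width: -0.0
gripper_force: 0.0
```

Run:
```python
from h import *
s=r.observe(); im=r.get_image('wrist'); cv2.imwrite('pics/w1.png',im[:,:,::-1])
print(s['clock'],s['eef_pos'],s['orientation'],s['width'],s['joint_positions'],s['wrist_force'])
print(R(s['orientation']).round(3)); print(proj(cam('wrist',s),[590,125,106]))
```

```text
2.525 [589.25675761 126.24063862 211.34457587] [-4.02958267e-01 -3.11537772e+00 -4.30934814e-04] -0.006207902796783046 [-0.42594357  0.4802964   0.19112645  1.69761403 -0.10674452  0.97397001
  1.11769397] [-0.5614934   0.41380113  0.51015554]
[[-0.967  0.254 -0.   ]
 [ 0.254  0.967  0.   ]
 [ 0.     0.    -1.   ]]
[319.23615609 239.85750442]
```

View pics/w1.png

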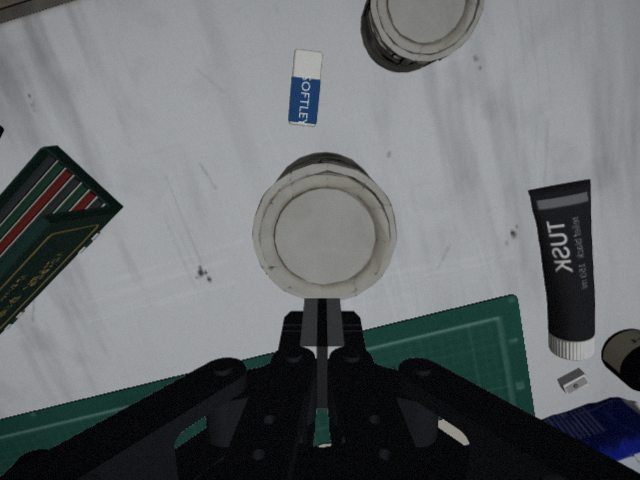

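The wrist view shows the middle tin's lid centred at about (325,237), within 3 mm of the expected point. Pressing down.

Call:
apply_moves([
  [0, 0, 0, 15, 0],
  [0, 0, 0, 25, 0],
  [0, 0, 0, 25, 0],
  [0, 0, 0, 20, 0],
  [0, 0, 0, 10, 0],
  [0, 0, 0, 4, 0],
  [0, 0, 0, 3, 0],
  [0, 0, 0, 3, 0],
  [0, 0, 0, 2, 0],
  [0, 0, 0, 2, 0],
  [0, 0, 0, 2, 0],
  [0, 0, 0, 0, 0],
  [0, 0, 0, 0, 0],
])

```text
clock: 4.2
eef_pos: [589.6, 125.3, 100.2]
orientation: [-0.405, -3.115, 0.0]
wrist_force: [0.3, 0.1, 0.5]
width: -0.3
gripper_force: 0.3
```

Call:
apply_moves([
  [0, 0, 0, 1, 0],
  [0, 0, 0, 1, 0],
  [0, 0, 0, 0, 0],
])

```text
clock: 4.58
eef_pos: [589.7, 125.3, 99.8]
orientation: [-0.406, -3.115, -0.001]
wrist_force: [-3.9, -1.0, 15.3]
width: 0.3
gripper_force: 7.4
```

Call:
apply_moves([
  [0, 0, 0, 0, 0],
  [0, 0, 0, 0, 0],
  [0, 0, 0, -10, 0],
  [0, 0, 0, -30, 0],
  [0, 0, 0, -50, 0],
  [0, 0, 0, -22, 0],
  [0, 0, 0, 0, -10.5],
  [0, 0, 0, 0, -10.5],
  [0, 0, 0, 0, -10.5],
  [0, 0, 0, 0, -10.5],
  [0, 0, 0, 0, -1],
  [0, 15, -40, 0, 0],
  [0, 15, -45, 0, 0],
  [0, 15, -45, 0, 0],
  [0, 15, -45, 0, 0],
  [0, 16, -46, 0, 0],
  [0, 0, 0, 0, 0],
  [0, 0, 0, 0, 0],
])

```text
clock: 6.82
eef_pos: [626.9, -104.7, 210.1]
orientation: [0.762, -3.048, -0.001]
wrist_force: [-0.0, 0.9, -0.1]
width: 0.1
gripper_force: 0.0
```

Run:
```python
from h import *
s=r.observe(); im=r.get_image('wrist'); cv2.imwrite('pics/w2.png',im[:,:,::-1])
print(s['clock'],s['eef_pos'],s['orientation'],s['joint_positions'],s['wrist_force'])
print(R(s['orientation']).round(3))
a=r.get_image('scene')[180:380,175:395,::-1]; cv2.imwrite('pics/c2.png',cv2.resize(a,None,fx=2.7,fy=2.7,interpolation=cv2.INTER_CUBIC))
```

```text
6.825 [ 626.87969197 -104.6881409   210.11118434] [ 7.61653159e-01 -3.04754952e+00 -1.33408190e-03] [ 0.04416447  0.53333912  0.07240971  1.60176641 -0.04430271  1.00865901
  2.19080044] [-0.02401117  0.94925079 -0.06552707]
[[-0.882 -0.47  -0.001]
 [-0.47   0.882  0.001]
 [ 0.     0.001 -1.   ]]
```

View pics/w2.png

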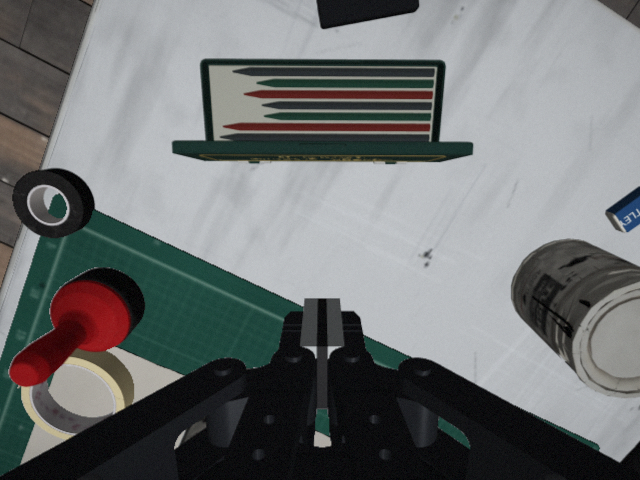

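View pics/c2.png

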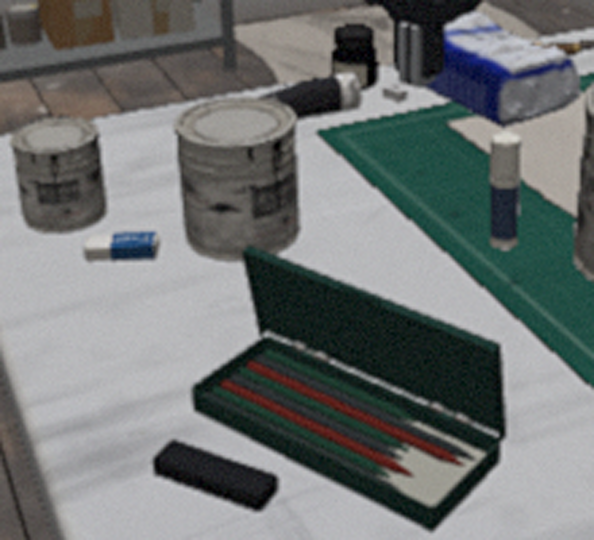

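The wrist view shows the lid square to the tool: top edge at cols 173–473, outer edge at row about 154, hinge knuckles at row about 163. The scene view shows the ink lid down inside its rim.

Run:
```python
from h import *
k=cam('wrist'); s=r.observe(); M=R(s['orientation'])
for u,v,z in [(323,155,93),(173,155,93),(473,155,93),(323,141,93),(255,163,14),(390,163,14),(320,60,20),(365,20,14)]:
    p=onplane(k,u,v,z); print((u,v,z),p.round(1),(M.T@(p-s['eef_pos'])).round(1))
```

```text
(323, 155, 93) [ 582.  -127.5   93. ] [ 51.1  -0.  117.2]
(173, 155, 93) [ 626.5 -210.6   93. ] [ 51.2 -94.3 117.1]
(473, 155, 93) [537.4 -44.4  93. ] [ 51.1  94.3 117.3]
(323, 141, 93) [ 574.4 -131.6   93. ] [ 59.7  -0.  117.2]
(255, 163, 14) [ 620.1 -170.3   14. ] [ 37.8 -55.8 196.1]
(390, 163, 14) [567.5 -72.2  14. ] [ 37.8  55.5 196.3]
(320, 60, 20) [ 526.6 -159.5   20. ] [115.   -2.1 190.2]
(365, 20, 14) [ 485.9 -143.2   14. ] [143.2  31.6 196.2]
```

The lid stands at about 1.36 rad, with the hinge at tool x≈38 and the front edge at ≈115. Dropping behind it and following its arc.

Call:
apply_moves([
  [0, 0, 0, 20, 0],
  [0, 0, 0, 35, 0],
  [0, 0, 0, 35, 0],
  [0, 0, 0, 30, 0],
  [0, 0, 0, 13, 0],
  [0, 10, 0, 0, 0],
  [0, 12, 0, 0, 0],
  [0, 8, 0, 0, 0],
  [0, 7, 0, 0, 0],
  [0, 7, 0, 2, 0],
  [0, 7, 0, 2, 0],
  [0, 8, 0, 5, 0],
  [0, 7, 0, 5, 0],
  [0, 6, 0, 7, 0],
  [0, 6, 0, 7, 0],
  [0, 4, 0, 8, 0],
  [0, 3, 0, 8, 0],
  [0, 0, 0, 0, 0],
])

```text
clock: 9.18
eef_pos: [551.2, -145.5, 32.3]
orientation: [0.764, -3.046, -0.001]
wrist_force: [1.1, -0.1, 1.0]
width: -0.1
gripper_force: 0.0
```

Run:
```python
from h import *
s=r.observe(); print(s['clock'],s['eef_pos'],s['wrist_force'])
a=r.get_image('scene')[180:380,175:395,::-1]; cv2.imwrite('pics/c3.png',cv2.resize(a,None,fx=2.7,fy=2.7,interpolation=cv2.INTER_CUBIC))
```

```text
9.175 [ 551.22912439 -145.48844384   32.32865807] [ 1.07211604 -0.11612038  0.96647432]
```

View pics/c3.png

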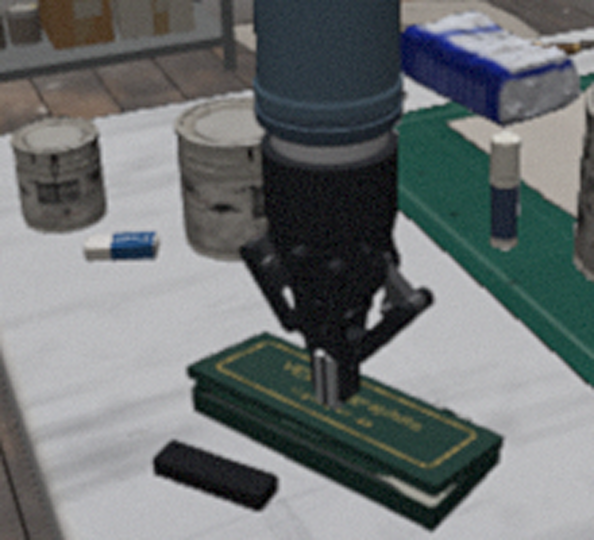

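The picture shows the lid nearly down, the fingers on its top at (328,390), and the tin and graphite block not moved. Pressing it shut.

Call:
apply_moves([
  [0, 2, 0, 5, 0],
  [0, 0, 0, 4, 0],
  [0, 0, 0, 2, 0],
  [0, 0, 0, 1, 0],
  [0, 0, 0, 1, 0],
  [0, 0, 0, 0, 0],
  [0, 0, 0, 0, 0],
])

```text
clock: 10.1
eef_pos: [550.2, -146.6, 21.4]
orientation: [0.764, -3.047, -0.0]
wrist_force: [-3.7, 0.1, 14.8]
width: -0.1
gripper_force: 6.8
```

Call:
apply_moves([
  [0, 0, 0, 0, 0],
  [0, 0, 0, 0, 0],
  [0, 0, 0, -5, 0],
  [0, 0, 0, -20, 0],
  [0, 0, 0, -45, 0],
  [0, 0, 0, -60, 0],
  [0, 0, 0, -50, 0],
  [0, 0, 0, 0, 0],
  [0, 0, 0, 0, 0],
  [0, 0, 0, 0, 0],
])

```text
clock: 11.35
eef_pos: [549.3, -146.2, 199.1]
orientation: [0.764, -3.045, -0.002]
wrist_force: [-0.5, -0.3, -0.3]
width: -0.4
gripper_force: 0.0
```

Run:
```python
from h import *
s=r.observe(); print(s['clock'],s['eef_pos'],s['wrist_force'])
a=r.get_image('side')[165:395,180:390,::-1]; cv2.imwrite('pics/s4.png',cv2.resize(a,None,fx=2.6,fy=2.6,interpolation=cv2.INTER_CUBIC))
```

```text
11.35 [ 549.33137758 -146.21461749  199.1131544 ] [-0.46035626 -0.27190798 -0.28804872]
```

View pics/s4.png

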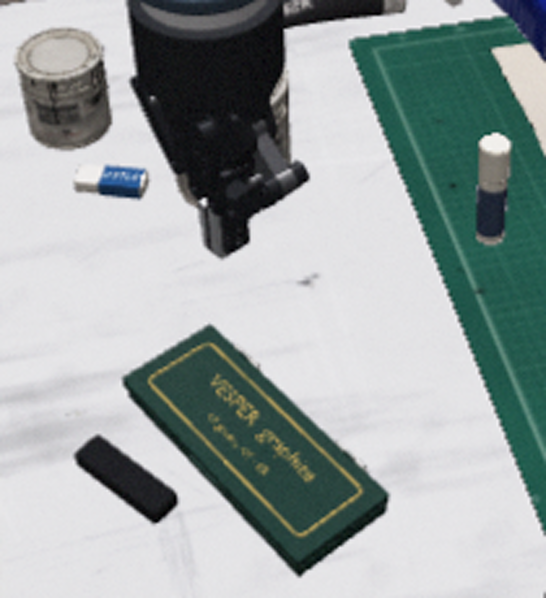

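The picture shows the pencil tin flat and shut, its corner still at (300,570), and the arm clear of everything.

```bash
python3 -c "
from plant import r
print(r.sign_off())"
```

```text
the job is handed in; nothing more can be done
None
```

I pressed the ink tin's lid home and then pushed the pencil tin's lid shut, with both tins and the other objects left in place by the camera views, and handed the job in at about 11 s; no verdict came back.

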